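# Tap a bearing cup square into a hub

## Robot

A 6-joint arm with a two-finger parallel gripper is mounted at the origin on a cart in front of the work surface, level with it; the furniture and walls round the work are solid. World frame = base frame: x ahead of the robot, y to its left, z up, the work surface at z = 0. Lengths are in m, angles in degrees, forces in N, time in s.
With the tool pointing down it reaches from about 0.35 to 0.875 m from the base axis. Payload 4.2 kg.
Tool frame: the origin (TCP) lies midway between the tips of the shut fingers; the grasp point (between the pads) lies 19 mm behind it; z points along the fingers, y is the line along which they close (so a half turn about z gives the same grasp; the last joint's range is limited). The gripper opens to 87 mm and grips with 3 to 60 N. Pads are 19 mm wide; open, the fingers measure 117 mm over their backs; the gripper's body (75 mm by 190 mm) begins 51 mm behind the grasp point.
Start: joints at [88.27, 22.042, 0.453, 0, -68.411, -14.817], TCP at [0.178, 0.599, 0.223] pointing down, gripper open.
Joint ranges: [-179.83, 179.83], [-69.29, 118.12], [-61.27, 80.66], [-181.25, 117.63], [-171.15, -9.14], [-177.46, 177.46]. Speed limits (degrees/s): [159.86, 159.86, 180, 180, 180, 180].

## Interface

Orientations are given as [roll, pitch, yaw] about the fixed x, y, z axes, in that order (R = Rz(yaw) Ry(pitch) Rx(roll)).
In Python, from workcell import env gives the robot as it stands. The module is installed in compiled form; this text tells all that it offers. Calls block until the motion is done:
- env.goto(position, orientation): joint-space move of the TCP to a pose.
- env.move_straight(position, rotation=None, rate=0.15, force_limit=None): straight line of the TCP; rotation=None keeps the orientation; rate is the mean speed in m/s. With force_limit (N) it stops when the force on the tool has changed by that much, and returns True; else False.
- env.set_joints(angles): joint-space move.
- env.gripper_to(opening, grasp_force=None): opening from 0.0 (shut) to 1.0 (fully open); grasp_force is the grip in N (None keeps the last); returns when the fingers have stopped.
- env.dwell(seconds).
- env.inverse_kinematics(position, orientation): joint angles nearest the present ones, or None.
- env.read_state(): the state.
- env.grab_frame(name): name is "scene" or "top" or "wrist"; returns a dict with "image" (420x560x3 uint8, blue, green, red), "fx", "fy", "cx", "cy" (pixels), "D" ([k1, k2, p1, p2, k3] as OpenCV has them; the pictures are not rectified), "position" and "orientation" of the camera in the world. Camera axes: x right, y up, looking along -z (the intrinsics and any distortion apply to the point x, -y, -z); pixel columns grow to the right and rows downward; lengths in m; the calibration is good to about 2 mm. A picture is of the moment at which its call begins. There is no depth.
A pose or a line that the arm cannot do raises env.Unreachable and nothing moves.
- env.close_job(): hands the job in; it is judged then, once.
Trained networks look in a picture, given as the dict that the camera call returned (one of the last four; its "shot" number tells which), for a name from the list of things; names that differ only in an ending like _2 or _b are one class to them, and where a whole thing is asked for, a point or a joint stands for the part that bears it (a point fixed in the world has none). Each returns a list of dicts, best first, with "score" (0 to 1); they miss things now and then, are a little off and sometimes report something else, mostly with a low value. They report only what shows in the picture. A call takes as long as a camera call.
- env.search_frame(picture, thing): "xyz" ([x, y, z] in m, in world coordinates, good to about 4 mm: the middle of the surface that is visible of it).
- env.trace(picture, thing): "mask" (420x560 bool, what is visible of it).
The state is a dict: "clock": time; "joint_positions": joint angles; "qvel": joint speeds; "joint_torque": joint torques, N m; "position": TCP position; "tool_rot": TCP orientation; "force": force on the tool from outside, world axes, zero at the start; "wrist_torque": the same for the moment, N m; "opening": opening from 0.0 (shut) to 1.0 (fully open); "finger_force": force on a finger pad.
Only numpy, scipy, OpenCV 4.12 (cv2) and the standard library are available. Lean on these libraries where they do the work, as an engineer would, in place of code of your own. Each camera call takes 0.05 s, during which the arm holds its last target. There are 200 camera calls.

## Task

Take the brass drift out of its wooden stand and, pressing with its nose on the red dots one after another in small steps, drive the steel bearing cup down its tight bore until it sits square and fully home on the hidden shoulder, without letting it cock. Finish with the nose held firmly on the seated rim at about 20 N for a moment, to feel that it is solid, but never push the cup with more than 40 N. Then stand the drift back in its stand, leaving the jar, tape and pliers alone.

Things in the scene. Friction and masses are not known exactly. Their poses are not given: they have to be found in the camera images.
- housing: Fixed round aluminium hub, outer diameter 120 mm (166 mm over its four bolted ears, 21 mm high), 56 mm high, with an upright through bore of 71 mm. Origin: centre of the underside, on the worktop; z up along the bore. A fixed shoulder ring is hidden in it below the cup, at a depth that differs each time: the cup is home when it rests on it all round, its rim then 2 to 10 mm above the hub's top face. It is felt as a hard stop.
- cup: Loose steel bearing cup: ring of outer diameter 68, inner 40, height 26 mm, 0.25 to 0.6 kg, started about 10 mm deep in the bore, leaning up to 4 degrees. Origin: centre of its underside; z up along its axis. Its flat top rim is 14 mm wide. Each mm sunk at one dot alone leans it about 1.4 degrees (0.024 rad); it is cocked, and spoilt, when it leans over 7.5 degrees (0.13 rad).
- cup_dot0 (a point): Red dot on the cup's top rim, 27 mm from its axis on the cup's +x side. The fit drags at three places, one below each dot: pressing a dot with about 7 N sinks that side and it stays where it is left, while the other two dots keep their height.
- cup_dot1 (a point): Red dot on the cup's top rim, 27 mm from its axis, 120 degrees anticlockwise (seen from above) of dot 0. Behaves as dot 0.
- cup_dot2 (a point): Red dot on the cup's top rim, 27 mm from its axis, 240 degrees anticlockwise (seen from above) of dot 0. Behaves as dot 0.
- drift: Loose brass drift, standing upright, nose down, in the stand: bar of 16 x 16 mm square section, 120 mm long, 0.18 to 0.27 kg, its lowest 22 mm tapering to a round flat nose of 9 to 11 mm diameter. Origin: centre of the nose's end face; z along the bar towards its head (head at z = 120 mm); x and y across its flats. Grip it near its head across two flats.
- stand: Fixed wooden block 80 x 80 x 50 mm, with a square hole of 20 mm, 40 mm deep (floor 10 mm above the worktop), open at the top in its centre, sides along the block's x and y. Origin: centre of the underside; z up. The drift stands with its head about 130 mm above the worktop.
- jar: Loose jar with green lid, diameter 60, height 74 mm, behind the hub. Origin: centre of the underside. To be left alone.
- tape: Loose roll of masking tape, diameter 100, height 24 mm, lying flat. Origin: centre of the underside. To be left alone.
- pliers: Loose red-handled pliers, 50 x 176 x 15 mm, lying left of the hub. Origin: centre of the underside. To be left alone.

How it is judged (in metres and radians):
On the way, in this order (a step that is already met when the one before it is completed fails the run):
1. the drift is drawn out of its stand (height (world z) of drift above 0.055 m), for 0.1 s.
2. the cup is down and square, and stands still under more than 16 N from the drift, more than twice its drag: it is solid on the shoulder (z of cup in the frame of housing below 0.042 m and horizontal distance between cup and housing below 0.005 m and angle between cup's own z axis and vertical below 0.035 rad and contact force between drift and cup above 16 N and linear speed of cup below 0.004 m/s), for 0.15 s.
At the end, for the whole second after the job is handed in: The cup is still down in the bore (underside less than 42 mm above the worktop), centred within 5 mm and leaning less than 2 degrees; the drift stands nose down on the floor of its stand's hole (within 5 mm), released; both are at rest (z of cup in the frame of housing below 0.042 m and horizontal distance between cup and housing below 0.005 m and angle between cup's own z axis and vertical below 0.035 rad and horizontal distance between drift and stand below 0.008 m and z of drift in the frame of stand below 0.015 m and angle between drift's own z axis and vertical below 0.2 rad and linear speed of each of drift, cup below 0.02 m/s); the robot touches nothing.
It fails at once if the cup is cocked by more than 0.13 rad (7.5 degrees) (angle between cup's own z axis and vertical above 0.13 rad).
It fails at once if the drift presses the cup with more than 40 N (contact force between drift and cup above 40 N).
It fails at once if the fingers or arm push the cup themselves (contact force between any of the fingers, the arm and cup above 1 N).
It fails at once if the jar, the tape or the pliers are disturbed (moved over 20 mm) (distance of any of jar, tape, pliers from where it was at the start of the episode above 0.02 m).
It also fails if it takes over 72 s, if anything falls off the work surface, if the arm or the gripper's body presses on something with over 40 N, if the wrist force passes 120 N, or if a joint passes its speed limit or range.

## Working session

There is one attempt and no reset: what is moved stays moved. The work goes in short steps, each a Python script; the robot and the scene stay as the last script left them, time stands still between calls to the robot, and variables do not carry over. Pictures are saved under pics/ and viewed, at most 10 in all, crops included, and the job is handed in when it is done.

```bash
mkdir -p pics
python3 - <<'E'
from workcell import env
import cv2,numpy as np
s=env.read_state();print(s)
fr={}
for n in("scene","top"):
    p=env.grab_frame(n);cv2.imwrite(f"pics/{n}0.png",p["image"])
    print(n,p["position"],p["orientation"],p["fx"],p["D"])
    for t in("housing","cup","cup_dot0","cup_dot1","cup_dot2","drift","stand","jar","tape","pliers"):
        for d in env.search_frame(p,t)[:3]: print(t,np.round(d["xyz"],4),round(d["score"],2))
E
```

```text
{'clock': 0.0, 'joint_positions': array([ 8.82698469e+01,  2.20908873e+01,  3.77918391e-01, -2.94702686e-02,
       -6.84117237e+01, -1.48165908e+01]), 'qvel': array([ 0.0054577 , -0.0442101 , -0.07293782, -0.08925446, -0.02617289,
       -0.00065827]), 'joint_torque': array([-6.73100549e-04, -3.90666926e+01,  1.87409592e+01,  4.22006294e+00,
        1.10414653e-02, -2.01623898e-04]), 'position': array([0.17780533, 0.59852581, 0.22144433]), 'tool_rot': array([ 1.79872449e+02, -5.41881854e-03, -1.65576108e+01]), 'force': array([0.55931348, 0.92986737, 0.17606258]), 'wrist_torque': array([ 0.02035316,  0.00218559, -0.03875478]), 'finger_force': 0.0, 'opening': 1.0027380512763693}
scene [-0.0507328  -0.37091747  0.54959306] [ 57.85546046   1.35506283 -60.91552606] 419.3644186853665 [-0.11379076  0.          0.          0.          0.        ]
housing [ 0.5394 -0.0008  0.0432] 0.79
cup [0.5711 0.0307 0.0686] 0.78
cup [0.5197 0.2322 0.0065] 0.38
cup_dot0 [0.5717 0.0279 0.0666] 0.95
cup_dot1 [0.5717 0.0279 0.0666] 0.95
cup_dot2 [0.5717 0.0279 0.0666] 0.95
drift [ 0.5349 -0.177   0.0993] 0.6
stand [ 0.5112 -0.1879  0.0481] 0.93
stand [0.5719 0.0302 0.0676] 0.54
jar [0.7344 0.0368 0.0504] 0.64
jar [ 0.5113 -0.1905  0.0465] 0.23
tape [ 0.6973 -0.1569  0.0182] 0.69
pliers [0.5171 0.2292 0.0078] 0.89
pliers [0.5723 0.0261 0.0653] 0.61
top [0.53269007 0.01607904 1.23248181] [ 3.91133249e+00 -8.83159086e-02 -9.08211619e+01] 539.1994717337413 [-0.21030847  0.          0.          0.          0.        ]
housing [0.5742 0.0267 0.0593] 0.84
cup [0.5729 0.0308 0.0733] 0.85
cup_dot0 [0.5699 0.0301 0.075 ] 0.91
cup_dot1 [0.5699 0.0301 0.075 ] 0.91
cup_dot2 [0.5699 0.0301 0.075 ] 0.91
drift [ 0.5388 -0.1733  0.131 ] 0.66
stand [ 0.5374 -0.172   0.0525] 0.71
tape [ 0.6641 -0.1449  0.0259] 0.52
tape [0.5724 0.0278 0.0601] 0.25
pliers [0.5257 0.233  0.0137] 0.94
```

Run:
```python
import cv2
a=cv2.imread("pics/top0.png");cv2.imwrite("pics/topc.png",cv2.resize(a[60:380,80:500],None,fx=1.85,fy=1.85,interpolation=cv2.INTER_CUBIC))
```

```text
(no output)
```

View pics/scene0.png

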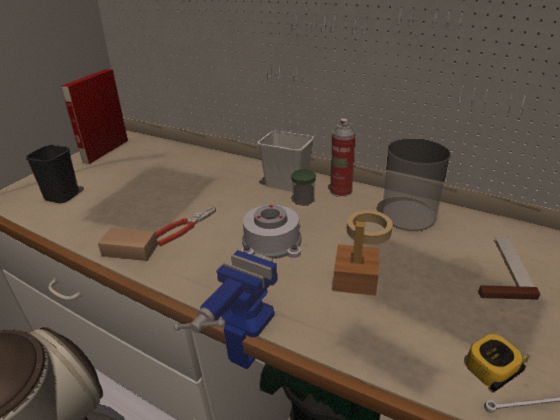

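View pics/topc.png

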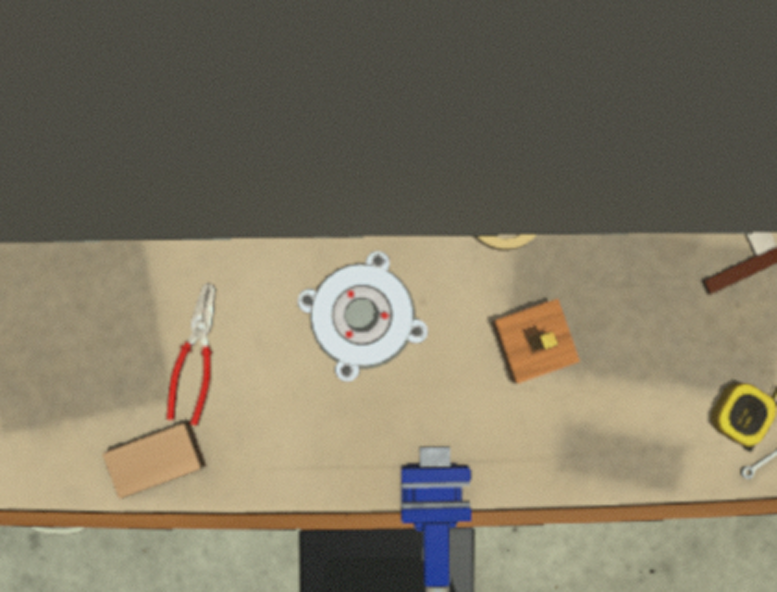

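```bash
cat > h.py <<'E'
from workcell import env
import cv2,numpy as np
from scipy.spatial.transform import Rotation as R
def ray(p,uv):
    K=np.array([[p["fx"],0,p["cx"]],[0,p["fy"],p["cy"]],[0,0,1]])
    u=cv2.undistortPoints(np.array(uv,float).reshape(-1,1,2),K,np.array(p["D"]))[:,0]
    d=np.c_[u[:,0],-u[:,1],-np.ones(len(u))]
    return np.array(p["position"]),R.from_euler("xyz",p["orientation"],degrees=True).apply(d)
def onz(p,uv,z):
    o,d=ray(p,uv);return o+d*((z-o[2])/d[:,2])[:,None]
def proj(p,X):
    K=np.array([[p["fx"],0,p["cx"]],[0,p["fy"],p["cy"]],[0,0,1]])
    c=R.from_euler("xyz",p["orientation"],degrees=True).inv().apply(np.atleast_2d(X)-p["position"])*[1,-1,-1]
    return cv2.projectPoints(c,np.zeros(3),np.zeros(3),K,np.array(p["D"]))[0][:,0]
def reds(p,near,rad=90):
    im=p["image"].astype(int);b,g,r=im[...,0],im[...,1],im[...,2]
    m=((r>90)&(r>1.7*g)&(r>1.7*b)).astype(np.uint8)
    n,l,st,c=cv2.connectedComponentsWithStats(m)
    return [(c[i],st[i,4]) for i in range(1,n) if st[i,4]>=3 and np.hypot(*(c[i]-near))<rad]
E
python3 - <<'E'
from h import *
p=env.grab_frame("top")
q=proj(p,[0.571,0.028,0.07])[0]
for c,a in reds(p,q,40): print(c,a,onz(p,c,0.072))
m=env.trace(p,"stand")[0]["mask"].astype(np.uint8)
print("stand",cv2.minAreaRect(np.argwhere(m)[:,::-1].astype(np.float32)))
for n,xy in(("stand",[.50,-.172]),("hub",[.50,.028])):
    env.goto([xy[0],xy[1],.32],[180,0,-73.6])
    p=env.grab_frame("wrist");cv2.imwrite(f"pics/w_{n}.png",p["image"])
    print(p["position"],p["orientation"],p["fx"],env.read_state()["joint_positions"],env.read_state()["position"])
    for t in ("stand","drift","cup","housing"):
        for d in env.search_frame(p,t)[:1]: print(t,d["xyz"],d["score"])
    for c,a in reds(p,(280,210),400): print(c,a,onz(p,c,0.072))
E
```

```text
[269.  218.5] 8 [[0.59908785 0.04598842 0.072     ]]
[287.33333333 229.88888889] 9 [[0.57396906 0.006829   0.072     ]]
[268.125 240.125] 8 [[0.55251982 0.04846699 0.072     ]]
stand ((368.8683166503906, 244.28533935546875), (36.39783477783203, 38.96593475341797), 69.77513122558594)
[ 0.52404947 -0.25005874  0.48220079] [-1.71393275e+01 -3.49921496e-02 -1.63528084e+02] 307.6232522161483 [-1.33074102e+00  9.41847741e+00 -3.12173637e+00 -4.93542705e-03
 -7.74772904e+01  1.77911680e+01] [ 0.50023692 -0.17143783  0.31982617]
stand [0.5404, -0.1863, 0.0515] 0.97
drift [0.5384, -0.1841, 0.1285] 0.79
cup [0.5533, 0.0055, 0.0723] 0.63
housing [0.5569, -0.0133, 0.0272] 0.8
[ 33.39534884 202.1687922 ] 1333 [[ 0.83046337 -0.03975178  0.072     ]]
[  0.36363636 228.54545455] 11 [[0.87955315 0.01712113 0.072     ]]
[  8.25 226.5 ] 4 [[0.86726162 0.01002981 0.072     ]]
[  1.7 235.4] 10 [[0.87735796 0.02790103 0.072     ]]
[206.5 357. ] 6 [[0.53329265 0.15170166 0.072     ]]
[ 0.52372343 -0.05098908  0.48248907] [-1.71115095e+01 -2.59478124e-02 -1.63581510e+02] 307.6232522161483 [ 2.17187289e+01  
[... 573 characters left out ...]
  0.072     ]]
[17. 56.] 3 [[ 0.86608232 -0.0314      0.072     ]]
[20.         59.85714286] 7 [[ 0.86169323 -0.02775014  0.072     ]]
[23.  59.5] 4 [[ 0.85773759 -0.02916659  0.072     ]]
[ 8.  64.5] 6 [[ 0.877377   -0.01815473  0.072     ]]
[61.66666667 63.33333333] 3 [[ 0.80679949 -0.03733487  0.072     ]]
[41. 93.] 3 [[0.83019482 0.00574901 0.072     ]]
[233.08571429 146.31428571] 35 [[0.57236873 0.00371036 0.072     ]]
[207.32352941 169.41176471] 34 [[0.59835458 0.04321737 0.072     ]]
[240.60606061 180.48484848] 33 [[0.55149992 0.0453102  0.072     ]]
[246.20740741 277.70740741] 270 [[0.50701096 0.18689431 0.072     ]]
[224.93333333 283.97777778] 45 [[0.53528098 0.20651188 0.072     ]]
```

Run:
```python
import cv2
a=cv2.imread("pics/w_stand.png");cv2.imwrite("pics/w_stc.png",cv2.resize(a[110:260,140:340],None,fx=4,fy=4,interpolation=cv2.INTER_CUBIC))
```

```text
(no output)
```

View pics/w_stc.png

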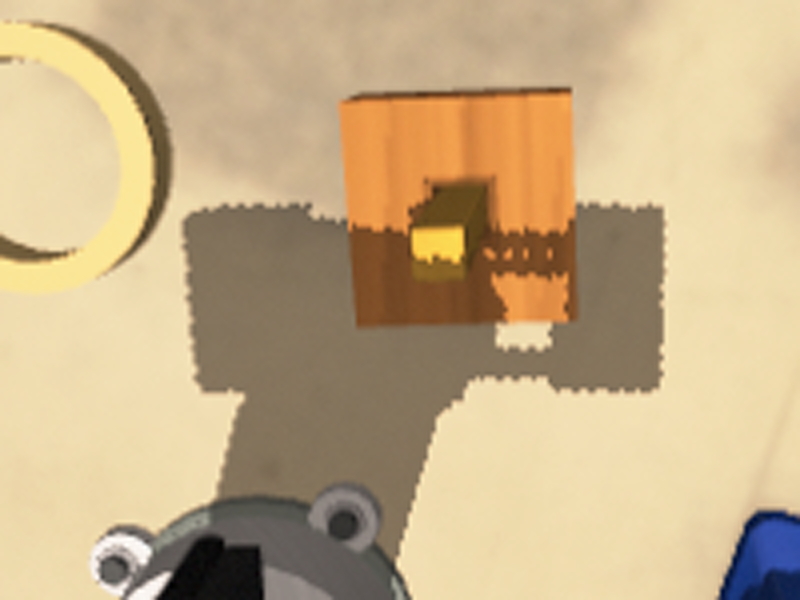

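Run:
```python
from h import *
env.goto([.50,-.172,.32],[180,0,-73.6])
p=env.grab_frame("wrist")
c=onz(p,[[225.5,135],[283,132.5],[284.3,190],[229.3,191.3]],.05)
print(c,c.mean(0));
for i in range(4):
    d=c[(i+1)%4]-c[i];print(np.linalg.norm(d),np.degrees(np.arctan2(d[1],d[0]))%90)
h=onz(p,[[243,166.2],[256.5,166.2],[256.3,179],[243.2,179]],.13);print(h,h.mean(0))
p=env.grab_frame("top");m=env.trace(p,"drift")
for d in m[:2]:
    uv=np.argwhere(d["mask"])[:,::-1];print(d["score"],len(uv),uv.min(0),uv.max(0),onz(p,uv.mean(0),.13))
c=onz(p,(np.array([[492,317],[553,299],[579,361],[515,382]])/1.85+[80,60]),.05);print(c,c.mean(0))
print(onz(p,np.array([548.5,340.5])/1.85+[80,60],.13))
```

```text
[[ 0.58865805 -0.20459856  0.05      ]
 [ 0.51380197 -0.22993561  0.05      ]
 [ 0.48901991 -0.15297957  0.05      ]
 [ 0.56476071 -0.12874298  0.05      ]] [ 0.53906016 -0.17906418  0.05      ]
0.07902782994790744 18.699766528294504
0.08084789826027092 17.850052512449878
0.07952408869897624 17.744351532209727
0.07953082801185787 17.486370911482553
[[ 0.54901833 -0.18457068  0.13      ]
 [ 0.53410767 -0.188932    0.13      ]
 [ 0.53042876 -0.17442892  0.13      ]
 [ 0.54506942 -0.17014039  0.13      ]] [ 0.53965605 -0.179518    0.13      ]
0.66 182 [338 187] [366 195] [[ 0.65084567 -0.12820619  0.13      ]]
[[ 0.56958434 -0.12224883  0.05      ]
 [ 0.58988829 -0.19612012  0.05      ]
 [ 0.51526295 -0.2259411   0.05      ]
 [ 0.49188346 -0.1482799   0.05      ]] [ 0.54165476 -0.17314749  0.05      ]
[[ 0.53991904 -0.17561035  0.13      ]]
```

Run:
```python
from h import *
import json
rot=[180,0,-72.5]
env.gripper_to(.55)
env.goto([.5398,-.1778,.20],rot)
print(env.move_straight([.5398,-.1778,.095],rate=.12,force_limit=8))
env.gripper_to(0,60); env.dwell(.2)
s=env.read_state();print({k:np.round(s[k],4) for k in("clock","position","tool_rot","opening","finger_force","force")})
json.dump(dict(pos=list(s["position"]),rot=list(s["tool_rot"])),open("grasp.json","w"))
env.move_straight([.5398,-.1778,.28],rate=.1); env.dwell(.2)
s=env.read_state();print({k:np.round(s[k],4) for k in("clock","position","tool_rot","opening","finger_force","force")})
p=env.grab_frame("wrist");cv2.imwrite("pics/w2.png",p["image"])
q=env.grab_frame("scene");cv2.imwrite("pics/s2.png",q["image"])
n=s["position"]-[0,0,.085]
print(proj(p,n),proj(q,n))
cv2.imwrite("pics/w2c.png",np.hstack([p["image"],q["image"][60:480]])[:, :] if 0 else p["image"])
u=proj(q,n)[0].astype(int);c=q["image"][max(u[1]-60,0):u[1]+40,max(u[0]-60,0):u[0]+60]
cv2.imwrite("pics/s2c.png",cv2.resize(c,None,fx=5,fy=5,interpolation=cv2.INTER_CUBIC));print(u)
```

```text
False
{'clock': np.float64(9.825), 'position': array([ 0.5399, -0.1778,  0.0951]), 'tool_rot': array([-1.79995e+02, -7.20000e-03, -7.24954e+01]), 'opening': np.float64(0.177), 'finger_force': np.float64(59.9886), 'force': array([-0.0648, -0.6697,  0.7076])}
{'clock': np.float64(12.025), 'position': array([ 0.5397, -0.1778,  0.2797]), 'tool_rot': array([ 1.799701e+02,  1.480000e-02, -7.250040e+01]), 'opening': np.float64(0.18), 'finger_force': np.float64(59.9885), 'force': array([-0.5871, -0.4957, -1.4356])}
[[280.78494496 216.55465046]] [[362.44705151 191.72849035]]
[362 191]
```

View pics/w2.png

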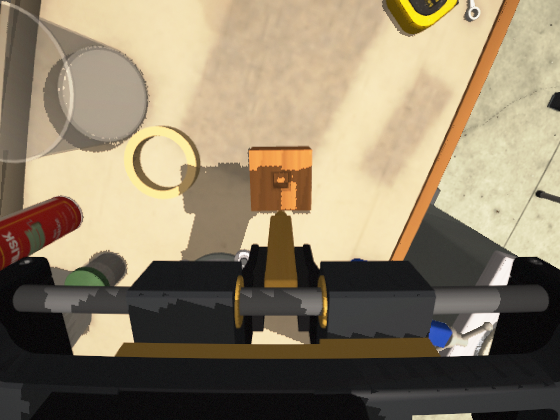

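View pics/s2c.png

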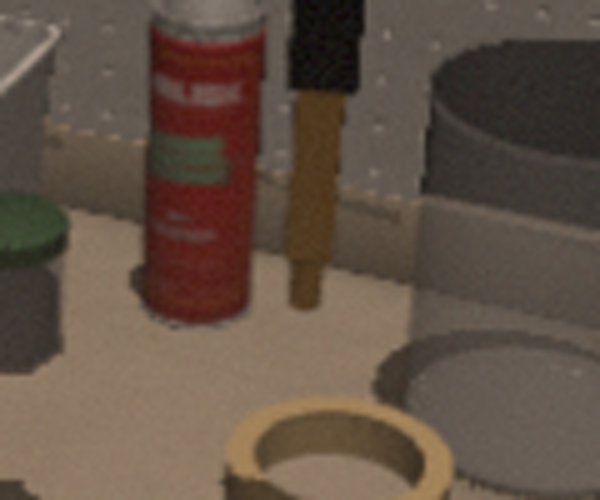

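Run:
```python
from h import *
rot=[180,0,-72.5]
env.goto([.5746,.0323,.20],rot); env.dwell(.2)
p=env.grab_frame("wrist");cv2.imwrite("pics/w3.png",p["image"])
s=env.read_state();print(s["clock"],s["position"],s["force"],proj(p,s["position"]-[0,0,.085]))
u=proj(p,[.5746,.0323,.072])[0];print(u)
for c,a in reds(p,u,80): print(c,a,onz(p,c,.072))
x,y=u.astype(int);cv2.imwrite("pics/w3c.png",cv2.resize(p["image"][y-70:y+70,x-90:x+90],None,fx=4,fy=4,interpolation=cv2.INTER_CUBIC));print(x-90,y-70)
```

```text
13.2833 [0.5747962  0.03110752 0.20062921] [ 0.44615822 -0.33285148 -2.3427725 ] [[281.04221362 216.69836743]]
[280.82251621 203.8718185 ]
[291.31818182 177.18181818] 66 [[0.57296417 0.00387187 0.072     ]]
[254.79365079 207.11111111] 63 [[0.59814158 0.04316776 0.072     ]]
[298.69491525 222.3220339 ] 59 [[0.55173508 0.0452994  0.072     ]]
190 133
```

View pics/w3c.png

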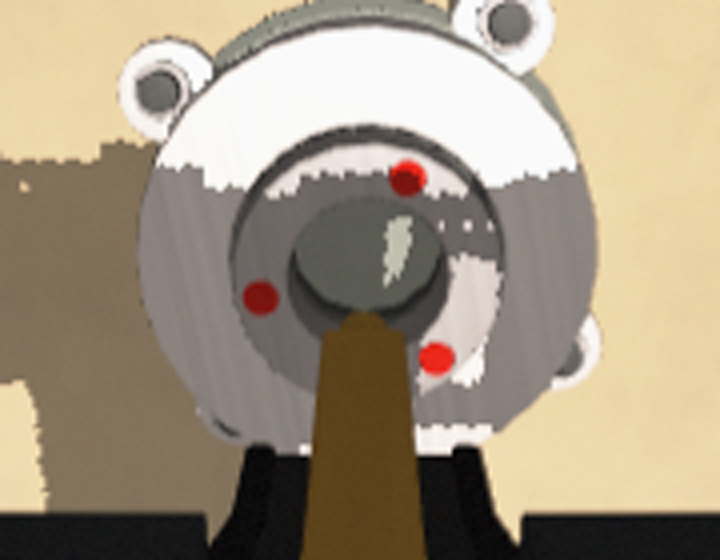

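```bash
cat >> h.py <<'E'
DOTS=np.array([[.5730,.0046],[.5984,.0439],[.5520,.0460]])
L=.085
def hover(i,z):   # z = nose height
    env.move_straight([*DOTS[i],z+L],rate=.1)
def press(i,z,f,rate=.012):
    f0=env.read_state()["force"][2]
    hit=env.move_straight([*DOTS[i],z+L],rate=rate,force_limit=f)
    s=env.read_state()
    return hit,round((s["position"][2]-L)*1000,2),round(s["force"][2]-f0,1),round(s["clock"],2)
E
python3 - <<'E'
from h import *
for i in (0,1,2):
    hover(i,.082); env.dwell(.15)
    print(i,press(i,.068,4,.015),np.round(env.read_state()["position"][:2]-DOTS[i],4))
    hover(i,.082)
E
```

```text
0 (True, np.float64(69.91), np.float64(5.1), 14.78) [-0.0001 -0.0002]
1 (True, np.float64(70.79), np.float64(5.6), 16.56) [0.0003 0.0001]
2 (True, np.float64(69.87), np.float64(5.8), 18.37) [-0.0002 -0.    ]
```

Run:
```python
from h import *
for z in(.069,.067):
  for i in (1,0,2):
    hover(i,z+.0055)
    print(i,z,press(i,z-.0005,15,.012)); hover(i,z+.0055)
```

```text
1 0.069 (False, np.float64(69.4), np.float64(7.0), 19.92)
0 0.069 (False, np.float64(69.17), np.float64(4.4), 21.43)
2 0.069 (False, np.float64(69.15), np.float64(6.5), 22.95)
1 0.067 (False, np.float64(67.45), np.float64(7.4), 24.47)
0 0.067 (False, np.float64(67.3), np.float64(7.9), 25.98)
2 0.067 (False, np.float64(67.21), np.float64(6.9), 27.5)
```

Run:
```python
from h import *
done={};z=.065
while len(done)<3 and z>.056 and env.read_state()["clock"]<50:
  for i in (1,0,2):
    if i in done: continue
    hover(i,z+.005)
    r=press(i,z-.0005,15,.012);print(i,z,r); hover(i,z+.005)
    if r[0]: done[i]=r[1]
  if done and max(done.values())-z*1000>3: break
  z-=.002
```

```text
1 0.065 (False, np.float64(65.96), np.float64(7.4), 28.98)
0 0.065 (False, np.float64(66.1), np.float64(8.5), 30.45)
2 0.065 (False, np.float64(65.83), np.float64(7.8), 31.93)
1 0.063 (False, np.float64(65.72), np.float64(13.5), 33.4)
0 0.063 (True, np.float64(65.82), np.float64(7.3), 34.68)
2 0.063 (True, np.float64(65.85), np.float64(5.8), 35.95)
1 0.061 (True, np.float64(65.8), np.float64(4.7), 37.16)
```

Run:
```python
from h import *
for i in(1,0,2):
    hover(i,.069);env.dwell(.15);f0=env.read_state()["force"][2]
    t=.065 if i==1 else t+.0008
    while t>.055:
        env.move_straight([*DOTS[i],t+L],rate=.02);env.dwell(.12)
        s=env.read_state();f=s["force"][2]-f0
        if f>18.5: break
        t-=.0005 if f<15 else .0003
    env.dwell(.35);s=env.read_state()
    print(i,t,f,s["force"][2]-f0,s["position"][2]-L,s["clock"])
    if s["clock"]>50: break
hover(i,.075)
```

```text
1 0.061599999999999995 18.675300075918 19.466645436237666 0.06561860614364086 41.5583
0 0.06129999999999999 19.326940810706343 19.46525024505297 0.06562951648434194 44.3833
2 0.06119999999999999 19.04767683957147 20.09889040709216 0.06559947272452828 47.2083
```

Run:
```python
from h import *
rot=[180,0,-72.5]
s=env.read_state();env.move_straight([*s["position"][:2],.20],rate=.15)
env.goto([.5399,-.1778,.20],rot);env.dwell(.3)
p=env.grab_frame("wrist");cv2.imwrite("pics/w4.png",p["image"])
print(env.read_state()["clock"],env.read_state()["position"],proj(p,env.read_state()["position"]-[0,0,.085]))
h=env.move_straight([.5399,-.1778,.0955],rate=.05,force_limit=6)
s=env.read_state();print(h,s["position"],s["force"],s["clock"])
```

```text
49.1667 [ 0.54019463 -0.17689852  0.20006748] [[280.99789177 216.39332598]]
False [ 0.54005778 -0.17779743  0.09574164] [-0.1646218   0.10469051 -2.5050876 ] 51.4083
```

In the hole at full depth without contact; release and retreat.

Run:
```python
from h import *
env.gripper_to(.5);env.dwell(.2)
env.move_straight([.5399,-.1778,.22],rate=.15)
env.goto([.50,-.10,.32],[180,0,-72.5]);env.dwell(.2)
p=env.grab_frame("wrist");cv2.imwrite("pics/w5.png",p["image"])
for t in("drift","stand","cup"): print(t,[(np.round(d["xyz"],4),d["score"]) for d in env.search_frame(p,t)[:1]])
print(env.read_state()["clock"])
cv2.imwrite("pics/w5c.png",cv2.resize(p["image"][60:260,140:400],None,fx=3,fy=3))
```

```text
drift [(array([ 0.5409, -0.1831,  0.1297]), 0.8)]
stand [(array([ 0.537 , -0.1795,  0.0507]), 0.78)]
cup [(array([0.5728, 0.0293, 0.0678]), 0.68)]
54.3667
```

View pics/w5c.png

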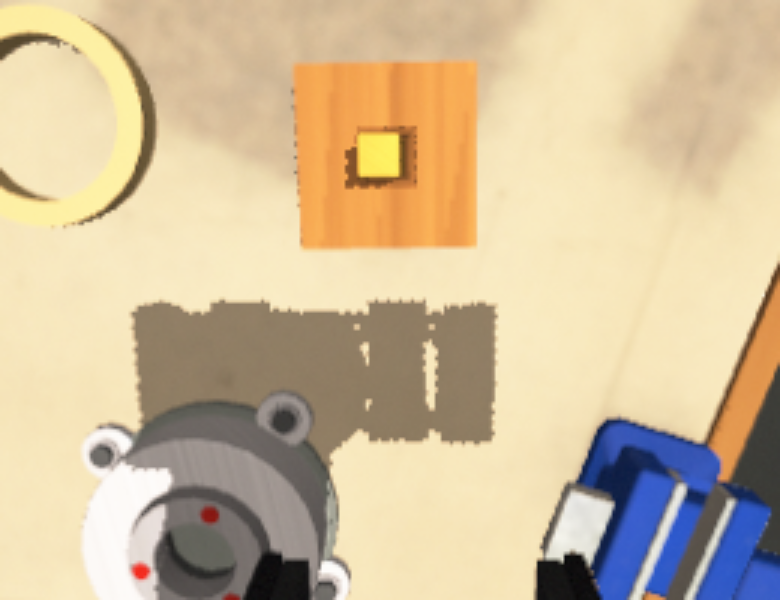

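The drift stands upright in the stand's hole, with its head at about (380,155) in the crop, and the cup sits level in the hub, so I'm handing the job in.

```bash
python3 -c "
from workcell import env
print(env.close_job())"
```

```text
the job is handed in; nothing more can be done
None
```

I handed the job in at about 54 s (the judge gave no verdict): all three dots reached a hard stop at the same height (within 0.15 mm) and held solid at about 20 N each, and the drift is back upright and released in its stand.

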